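Clamp a circuit board with the inner knob of a concentric pair

ROBOT

A 6-joint arm with a two-finger parallel gripper is mounted at the origin on the work surface; the furniture and walls round the work are solid. World frame = base frame: x ahead of the robot, y to its left, z up, the work surface at z = 0. Lengths are in mm, angles in rad, forces in N, time in s.
With the tool pointing down it reaches from about 350 to 875 mm from the base axis. Payload 4.2 kg.
Tool frame: the origin (TCP) lies midway between the tips of the shut fingers; the grasp point (between the pads) lies 19 mm behind it (arm.grip_point_offset is the z of the grasp point in the tool frame, in mm); z points along the fingers, x is the direction in which the jaws open and shut, and the axes are right-handed (so a half turn about z gives the same grasp; the last joint's range is limited). The gripper opens to 85 mm and grips with 20 to 120 N. Pads are 22 mm wide; open, the fingers measure 114 mm over their backs; the gripper's body (76 mm by 85 mm) begins 54 mm behind the grasp point. The pads swing forward as they close: fully open they stand 13 mm farther back than shut.
Start: joints at [1.398, 0.385, 0.008, 0, -1.194, -0.259], TCP at [261.533, 567.626, 231.312] pointing down, gripper open.
Joint ranges: [-3.14, 3.14], [-1.21, 2.06], [-1.07, 1.41], [-3.16, 2.05], [-2.99, -0.16], [-3.1, 3.1]. Speed limits (rad/s): [2.79, 2.79, 3.14, 3.14, 3.14, 3.14].

INTERFACE

Orientations are given as a unit quaternion [x, y, z, w].
In Python, from bench import arm gives the robot as it stands.
- The arm moves only by the shell command python3 -m jog 'ROWS'. ROWS is JSON, a list of rows, each an object of numbers: "hand": the finger opening in mm, from 0 to 85.4; "dx", "dy", "dz": the shift along the tool's x, y, z in mm; "rx", "ry", "rz": the turn, a rotation vector about the tool's x, y, z in rad. A call has 1 to 5 rows; each row shifts and turns the commanded pose from where the row before left it, along the tool's axes as they then stand; what a row does not reach is not made up. A row lasts 1/12 s, in which the tool goes at most 41.7 mm and 7.16 degrees, less where a joint would pass 70% of its speed; a pose out of reach is approached as far as the arm can. A call with a gripper value outside its range is refused whole. The fingers move at their own pace and stop on an object; the grip force is fixed at half the most. Time passes only in rows, so rows that do not move let the fingers close. It gives the time, the measured TCP pose, the force and the opening at its end, in the units of the state.
- arm.read_state(): the state, without advancing time (a new reading comes with each control period).
- arm.get_image(name): name is "scene" or "top" or "wrist"; returns a dict with "img" (400x640x3 uint8, red, green, blue), "depth" (400x640 float32, mm along the optical axis (not along the pixel's ray), 0 where there is no reading), "intrinsics" (3x3 intrinsics, pixels), "R" (3x3) and "t" (3): a world point X has camera coordinates R X + t; the wrist camera has in their place "T_tool_cam" (4x4, takes a point from camera to tool coordinates, whose origin is the TCP and whose axes are the tool frame's). Camera axes: x right, y down, z forward; pixel columns grow to the right and rows downward; lengths in mm; the calibration is good to about 2 mm. A picture is of the moment at which its call begins: read the wrist's pose just before it.
- arm.job_done(): hands the job in, once; it reports no verdict.
The state is a dict: "clock": time; "joints": joint angles; "joint_vel": joint speeds; "joint_efforts": joint torques, N m; "position": TCP position; "ee_rot": TCP orientation; "contact_force": force on the tool from outside, world axes, zero at the start; "wrist_torque": the same for the moment, N m; "gripper_width": finger opening in mm.
Only numpy, scipy, OpenCV 4.12 (cv2) and the standard library are available. Lean on these libraries where they do the work, as an engineer would, in place of code of your own. Each camera call takes 0.05 s, during which the arm holds its last target.

TASK

Clamp the circuit board that lies between the jaws of the bench clamp: turn only the small inner knob clockwise until it has pushed the board home against the rear jaw and you feel the knob tighten, then stop: the board must end up lightly held, not squeezed hard. The wide ring under the knob is already set: do not turn it or lean on it. Then, with the board clamped and the knob let go, swing the lock lever beside the knob fully over, away from the robot, and leave the things round the clamp alone.

Things in the scene. Friction and masses are not known exactly. Their poses are not given: they have to be found in the camera images.
- clamp: board clamp fixed to the bench, 251 mm long, grey housing on a dark base bar. Origin on the bench top (z = 0) straight under the vertical axis of the concentric knobs; x points from the knobs to the jaws (roughly away from the robot), z up. Housing 62 x 62 x 30 mm high round that axis. Rear jaw: set by hand beforehand, front face anywhere 178 to 192 mm from the knob axis, top 40 mm over the bench
- inner_knob: small round aluminium knob, diameter 22 mm, 22 mm high, all of it clear above the ring; origin on the axis at its underside, 48 mm over the bench. Clockwise from above drives the front jaw's carriage forward, 10 mm per rad; it starts at its open stop and turns 3.3 rad at most. Drag 0.06 Nm, plus 0.01 Nm for each newton of clamping. Let go, the drag holds about 6 N of clamping: a tighter clamp pushes back on the hand, and eases back to that when released
- knob_top (a point): centre of the inner knob's top face, on the knob axis, 70 mm over the bench
- ring: wide black knurled ring, diameter 56 mm, 18 mm high, under the inner knob and on the same axis; origin on the axis at its underside, z = 30 mm over the bench, top face at 48 mm. It sets the tension of the clamp's swivel, turns very easily (0.015 Nm) and must be left as it is: not turned by more than about 0.1 rad, not pressed by more than 8 N
- ring_mark (a point): white line on the ring's top face, 25 mm from the axis; shows where the ring stands
- front_jaw: aluminium jaw, 64 mm wide, 8 mm thick, top 40 mm over the bench; origin at bench level under its back face, clamping face 8 mm farther along the clamp's x (61.5 mm from the knob axis at the start). It sits on the carriage on a spring of 3 N per mm (9.5 mm stroke): once the board is against the rear jaw, clamping rises by 30 N per rad of knob
- board: green circuit board 110 x 135 mm with components, 27 mm high, about 0.165 kg; origin at the centre of its underside, 28 mm over the bench. It lies flat on two side rails, its 110 mm side along the clamp's x, loose by 6 to 21 mm between the jaws. More than 28 N from the jaw damages it
- lock (a joint): lock lever to the right of the knob (negative y of the clamp): 0 leaning toward the robot (unlocked), 1.2 rad leaning away from the robot (stop, locked); stays where it is left. It takes about 2 N at its tip. It pivots about the clamp's y axis at x = 20 mm, y = -88 mm of the clamp, 28 mm over the bench
- lever_tip (a point): centre of the black ball, diameter 18 mm, on the end of the lock lever, 48 mm from the pivot; the rod below it is 9 mm thick. At lever angle q it is at clamp x = 20 mm + 48 mm x sin(q - 0.6) and 28 mm + 48 mm x cos(q - 0.6) over the bench
- tip_cleaner: bystander: black round cup with brass wool, 64 mm across, 37 mm high, to the left of the knobs; origin at the centre of its underside
- tweezers: bystander: steel tweezers, 121 mm long, 9 mm high, lying to the left of the board; origin at the middle of the underside

How it is judged (in metres and radians):
On the way:
1. the board is clamped between the jaws with 3 to 12 N while the lock lever is still open (contact force between front_jaw and board between 3 and 12 N and value of joint lock below 0.5 rad), for 0.2 s.
At the end, for the whole second after the job is handed in: The front jaw presses on the board with 3 to 12 N, the board lies flat (within 0.05 rad) and at rest, the lock lever is over by more than 1.0 rad, and the ring's mark is within 3 mm of where it was (contact force between front_jaw and board between 3 and 12 N and value of joint lock above 1 rad and distance of ring_mark from where it was at the start of the episode below 0.003 m and angle between board's own z axis and vertical below 0.05 rad and linear speed of board below 0.01 m/s); the robot touches nothing.
It fails at once if the wide ring is turned (its mark moves by more than 3 mm) (distance of ring_mark from where it was at the start of the episode above 0.003 m).
It fails at once if the fingers press on the wide ring with more than 8 N (contact force between the fingers and ring above 8 N).
It fails at once if the jaw presses on the board with more than 28 N (contact force between front_jaw and board above 28 N).
It fails at once if the tip cleaner or the tweezers are pushed more than 20 mm away (distance of any of tip_cleaner, tweezers from where it was at the start of the episode above 0.02 m).
It also fails if it takes over 61 s, if anything falls off the work surface, if the arm or the gripper's body presses on something with over 40 N, if the wrist force passes 120 N, or if a joint passes its speed limit or range.

## Working session

There is one attempt and no reset: what is moved stays moved. The work goes in short steps, Python scripts to look and compute and a shell command to move; the robot and the scene stay as the last step left them, time stands still between calls to the robot, and variables do not carry over. Pictures are saved under pics/ and viewed, and the job is handed in when it is done.

```bash
ls; mkdir -p pics
python3 - <<'E'
from bench import arm
import cv2,json
s=arm.read_state();print(s)
for n in("scene","top","wrist"):
    d=arm.get_image(n);cv2.imwrite(f"pics/{n}0.png",d["img"][:,:,::-1])
    print(n,d["intrinsics"],d.get("R"),d.get("t"),d.get("T_tool_cam"))
E
```

```text
pics
{'clock': 0.0, 'joints': array([ 1.39761482e+00,  3.85567565e-01,  6.61648780e-03, -4.99757444e-04,
       -1.19402246e+00, -2.58599325e-01]), 'joint_vel': array([-0.00118696, -0.00016971,  0.00089314, -0.00066897,  0.00083272,
        0.00026259]), 'joint_efforts': array([ 4.20751621e-05, -3.92288160e+01,  1.88397771e+01,  4.18619111e+00,
       -4.60400741e-03, -8.42359015e-06]), 'position': array([261.29213604, 567.10533887, 230.21118811]), 'ee_rot': array([-5.39139580e-01,  8.42215693e-01, -6.44858933e-04, -9.07280865e-04]), 'contact_force': array([0.52148091, 0.3165022 , 0.71712321]), 'wrist_torque': array([ 0.02396494,  0.01882475, -0.01989021]), 'gripper_width': 85.34645299451306}
scene [[432.15226779   0.         313.38288944]
 [  0.         432.15226779 204.02277799]
 [  0.           0.           1.        ]] [[-0.72446146 -0.68906358 -0.01862727]
 [-0.40861873  0.45105923 -0.79345845]
 [ 0.55514532 -0.56721861 -0.60833931]] [357.06278575 339.52126359 535.1185311 ] None
top [[429.60862444   0.         316.87021846]
 [  0.         429.60862444 196.32278434]
 [  0.           0.           1.        ]] [[ 2.29865204e-02 -9.99732253e-01  2.65367019e-03]
 [-9.96160091e-01 -2.31285232e-02 -8.44401851e-02]
 [ 8.44789520e-02 -7.02494303e-04 -9.96425016e-01]] [-88.30741022 568.24937349 865.12856152] None
wrist [[307.77720921   0.         321.52681116]
 [  0.         307.77720921 200.73937022]
 [  0.           0.           1.        ]] None None [[ 9.99999521e-01  7.53494127e-04  6.24749934e-04  3.80822993e-02]
 [-9.00049487e-04  9.58711668e-01  2.84378492e-01 -7.12683986e+01]
 [-3.84677527e-04 -2.84378918e-01  9.58711887e-01 -1.42030743e+02]
 [ 0.00000000e+00  0.00000000e+00  0.00000000e+00  1.00000000e+00]]
```

View pics/scene0.png

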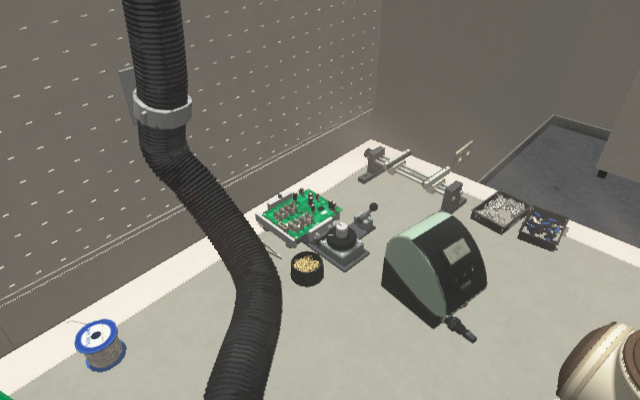

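View pics/top0.png

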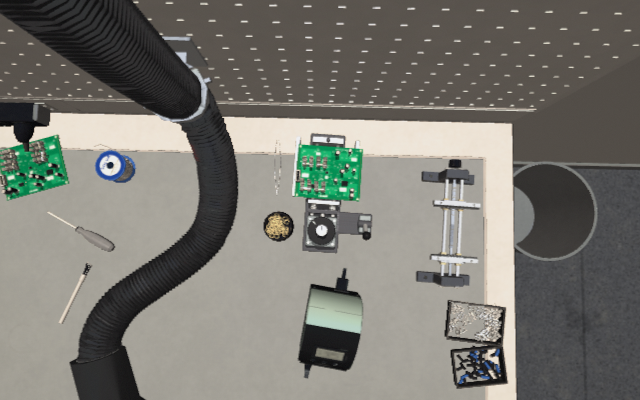

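View pics/wrist0.png

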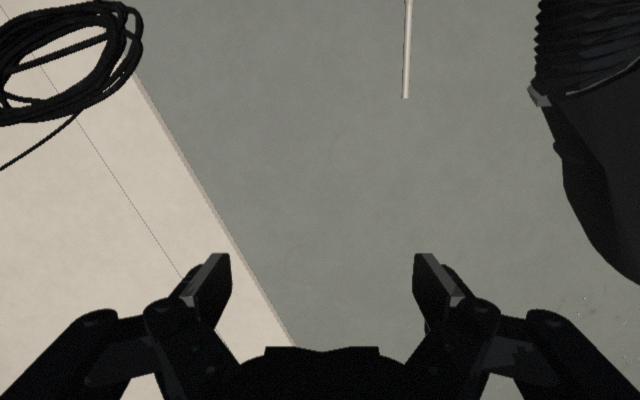

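The top view shows the clamp with its knob near (321,230), the lever ball at about (366,235), the cup at (278,226) and the tweezers at (278,167). A hose crosses the region between my arm (left) and the clamp, and a soldering station stands in front of the clamp. Next I'll measure these.

```bash
cat > h.py <<'E'
from bench import arm
import numpy as np,cv2
from scipy.spatial.transform import Rotation as Ro
def cloud(n):
    s=arm.read_state();d=arm.get_image(n);K=d["intrinsics"];z=d["depth"]
    v,u=np.mgrid[:400,:640]
    P=np.stack([(u-K[0,2])/K[0,0]*z,(v-K[1,2])/K[1,1]*z,z],-1)
    if n!="wrist": W=(P-d["t"])@d["R"]
    else:
        T=d["T_tool_cam"];P=P@T[:3,:3].T+T[:3,3];W=P@Ro.from_quat(s["ee_rot"]).as_matrix().T+s["position"]
    W[z==0]=np.nan
    return d,W
def campose(d,s):
    if "R" in d and d["R"] is not None: return d["R"].T,-d["R"].T@d["t"]
    T=d["T_tool_cam"];R=Ro.from_quat(s["ee_rot"]).as_matrix();return R@T[:3,:3],R@T[:3,3]+s["position"]
def ray(d,s,u,v,h):
    R,c=campose(d,s);K=d["intrinsics"];r=R@np.array([(u-K[0,2])/K[0,0],(v-K[1,2])/K[1,1],1]);return c+r*(h-c[2])/r[2]
E
python3 - <<'E'
from h import *
d,W=cloud("top")
for u,v in[(321,230),(321,210),(366,235),(278,226),(330,170),(325,138),(323,205),(344,271),(335,310),(335,340),(233,180),(225,210),(205,100),(190,260),(100,360),(210,130),(180,80),(455,175),(440,282),(278,150),(278,190)]:print((u,v),W[v,u].round())
im=cv2.resize(d["img"][110:270,230:430],None,fx=4,fy=4,interpolation=cv2.INTER_CUBIC)[:600]
cv2.imwrite("pics/topz.png",im[:,:,::-1])
# hose extent by height
for z0 in range(0,700,100):
    m=(W[...,2]>z0)&(W[...,2]<z0+100)&(W[...,1]<420)&(W[...,1]>-100)&(W[...,0]<780)
    if m.any():
        for x0 in range(100,780,80):
            mm=m&(W[...,0]>x0)&(W[...,0]<x0+80)
            if mm.sum()>5: print(z0,x0,mm.sum(),"y",np.nanmin(W[mm][:,1]).round(),np.nanmax(W[mm][:,1]).round(),"zmax",W[mm][:,2].max().round())
E
```

```text
(321, 230) [501. -85.  72.]
(321, 210) [541. -84.  34.]
(366, 235) [ 493. -172.   78.]
(278, 226) [507.   3.  32.]
(330, 170) [ 624. -101.   33.]
(325, 138) [689. -89.  41.]
(323, 205) [554. -89.   6.]
(344, 271) [ 420. -133.   41.]
(335, 310) [ 360. -112.  140.]
(335, 340) [ 310. -112.  146.]
(233, 180) [585.  75. 147.]
(225, 210) [532.  91. 132.]
(205, 100) [672.  81. 335.]
(190, 260) [440. 155. 115.]
(100, 360) [264. 299. 133.]
(210, 130) [655.  99. 232.]
(180, 80) [658.  78. 451.]
(455, 175) [ 614. -346.   73.]
(440, 282) [ 406. -316.   73.]
(278, 150) [670.  10.   2.]
(278, 190) [584.   8.   2.]
0 100 2437 y -99.0 420.0 zmax 84.0
0 180 7106 y -100.0 420.0 zmax 100.0
0 260 6577 y -86.0 420.0 zmax 100.0
0 340 6498 y -100.0 420.0 zmax 100.0
0 420 7120 y -100.0 420.0 zmax 100.0
0 500 7385 y -100.0 420.0 zmax 100.0
0 580 7209 y -100.0 420.0 zmax 75.0
0 660 3893 y -100.0 420.0 zmax 69.0
0 740 2193 y -100.0 420.0 zmax 100.0
100 180 1962 y -99.0 364.0 zmax 141.0
100 260 2974 y -100.0 356.0 zmax 153.0
100 340 3190 y -100.0 335.0 zmax 153.0
100 420 2081 y 90.0 252.0 zmax 128.0
100 500 1753 y 72.0 160.0 zmax 169.0
100 580 1266 y 72.0 146.0 zmax 200.0
100 740 3485 y -100.0 420.0 zmax 200.0
200 580 1045 y 79.0 150.0 zmax 253.0
200 660 647 y 80.0 150.0 zmax 300.0
200 740 4787 y -100.0 420.0 zmax 300.0
300 580 606 y 81.0 162.0 zmax 399.0
300 660 1178 y 75.0 127.0 zmax 400.0
300 740 6160 y -100.0 392.0 zmax 400.0
400 580 1538 y 75.0 125.0 zmax 500.0
400 660 492 y 75.0 88.0 zmax 500.0
400 740 6013 y -100.0 320.0 zmax 473.0
500 580 4157 y 73.0 133.0 zmax 600.0
500 660 708 y 72.0 85.0 zmax 600.0
600 580 5028 y 72.0 133.0 zmax 675.0
600 660 23 y 72.0 75.0 zmax 609.0
```

View pics/topz.png

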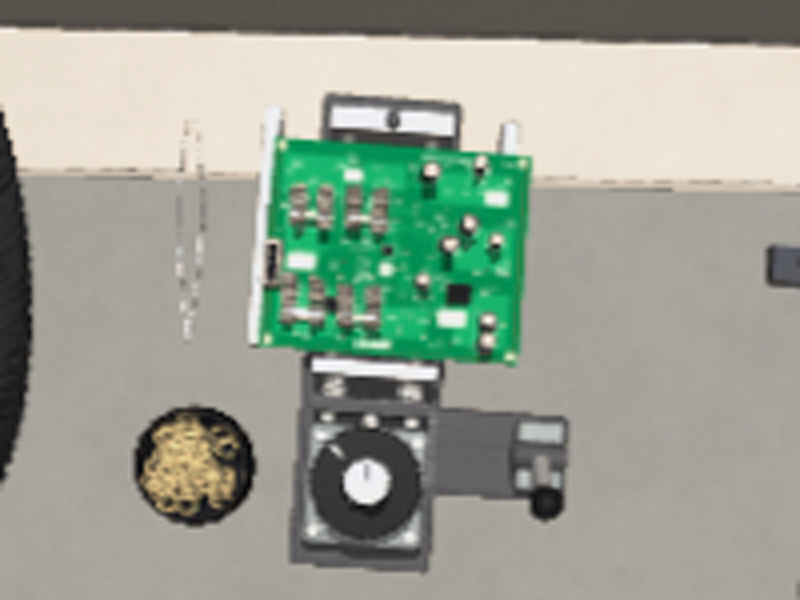

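```bash
python3 -m jog '[{"dz":-15,"dx":10,"dy":-10},{"dz":-15,"dx":21,"dy":-28},{"dx":21.5,"dy":-28,"dz":-10},{"dx":21.5,"dy":-28,"dz":-10},{"dx":21.5,"dy":-28,"dz":-10}]'; python3 -m jog '[{"dx":21.5,"dy":-28},{"dx":21.5,"dy":-28},{"dx":21.5,"dy":-28},{"dx":21.5,"dy":-28},{"dx":21.5,"dy":-28}]'
```

```text
$[0]: bad value
$[0]: bad value
```

```bash
python3 -m jog '[{"hand":85,"dx":10,"dy":-10,"dz":-15,"rx":0,"ry":0,"rz":0},{"hand":85,"dx":21,"dy":-28,"dz":-15,"rx":0,"ry":0,"rz":0},{"hand":85,"dx":21,"dy":-28,"dz":-10,"rx":0,"ry":0,"rz":0},{"hand":85,"dx":21,"dy":-28,"dz":-10,"rx":0,"ry":0,"rz":0},{"hand":85,"dx":21,"dy":-28,"dz":-10,"rx":0,"ry":0,"rz":0}]'
```

```text
clock: 0.62
position: [333.3, 429.7, 291.6]
ee_rot: [-0.54, 0.842, -0.0, -0.0]
contact_force: [0.8, -0.9, -0.3]
gripper_width: 85.1
```

```bash
python3 -m jog '[{"hand":60,"dx":23,"dy":-30,"dz":-3,"rx":0,"ry":0,"rz":0},{"hand":60,"dx":23,"dy":-30,"dz":0,"rx":0,"ry":0,"rz":0},{"hand":60,"dx":23,"dy":-30,"dz":0,"rx":0,"ry":0,"rz":0},{"hand":60,"dx":23,"dy":-30,"dz":0,"rx":0,"ry":0,"rz":0},{"hand":60,"dx":23,"dy":-30,"dz":0,"rx":0,"ry":0,"rz":0}]';python3 -m jog '[{"hand":45,"dx":33,"dy":-15,"dz":0,"rx":0,"ry":0,"rz":0},{"hand":45,"dx":33,"dy":-15,"dz":0,"rx":0,"ry":0,"rz":0},{"hand":45,"dx":33,"dy":-15,"dz":0,"rx":0,"ry":0,"rz":0},{"hand":45,"dx":33,"dy":-15,"dz":0,"rx":0,"ry":0,"rz":0},{"hand":45,"dx":33,"dy":-15,"dz":0,"rx":0,"ry":0,"rz":0}]'
```

```text
clock: 1.03
position: [421.4, 262.2, 294.4]
ee_rot: [-0.539, 0.842, 0.0, 0.0]
contact_force: [-0.0, 0.5, -0.7]
gripper_width: 60.1
clock: 1.45
position: [419.6, 81.0, 294.4]
ee_rot: [-0.539, 0.842, 0.0, 0.0]
contact_force: [1.1, 0.8, -0.0]
gripper_width: 45.2
```

```bash
python3 -m jog '[{"hand":45,"dx":21,"dy":-27,"dz":10,"rx":0,"ry":0,"rz":0},{"hand":45,"dx":21,"dy":-27,"dz":20,"rx":0,"ry":0,"rz":0},{"hand":45,"dx":21,"dy":-27,"dz":20,"rx":0,"ry":0,"rz":0},{"hand":45,"dx":21,"dy":-27,"dz":20,"rx":0,"ry":0,"rz":0},{"hand":45,"dx":10,"dy":-13,"dz":10,"rx":0,"ry":0,"rz":0}]'
python3 -m jog '[{"hand":45,"dx":0,"dy":0,"dz":0,"rx":0,"ry":0,"rz":0},{"hand":45,"dx":0,"dy":0,"dz":0,"rx":0,"ry":0,"rz":0}]'
python3 - <<'E'
from h import *
s=arm.read_state();print(s["position"],s["joints"].round(2))
d=arm.get_image("wrist");cv2.imwrite("pics/w1.png",d["img"][:,:,::-1])
E
```

```text
clock: 1.87
position: [490.4, -56.0, 211.7]
ee_rot: [-0.538, 0.843, 0.001, -0.002]
contact_force: [-0.3, 1.0, 0.6]
gripper_width: 45.2
clock: 2.03
position: [490.4, -54.1, 213.4]
ee_rot: [-0.538, 0.843, 0.0, -0.001]
contact_force: [-0.2, 0.5, -0.3]
gripper_width: 44.8
[490.39485271 -54.14713142 213.37435951] [ 0.22  0.18 -0.33 -0.   -1.06  0.92]
```

View pics/w1.png

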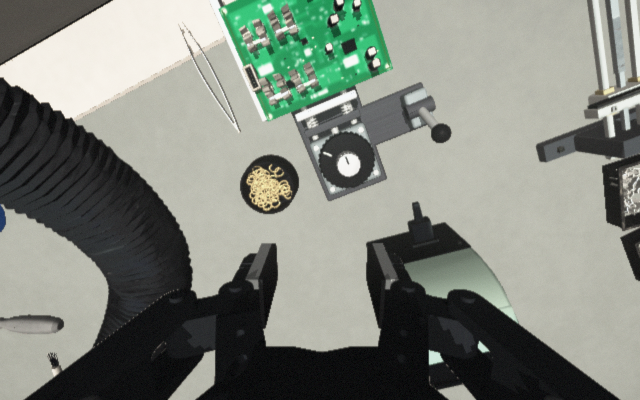

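The knob's top is at (349,164), the ball at (440,132), and the ring mark at about (328,155). Next I'll turn those into positions.

```bash
cat >> h.py <<'E'
def knobfind(d,s,uv,r=30):
    g=d["img"].astype(int);m=((g.min(2)>170)).astype(np.uint8)
    n,l,st,c=cv2.connectedComponentsWithStats(cv2.morphologyEx(m,cv2.MORPH_CLOSE,np.ones((5,5))))
    k=min(range(1,n),key=lambda i:np.hypot(*(c[i]-uv)) + (1e3 if st[i,4]<60 else 0))
    cnt=cv2.findContours((l==k).astype(np.uint8),0,1)[0][0]
    (x,y),rr=cv2.minEnclosingCircle(cnt)
    return c[k],(x,y),rr,st[k]
E
python3 - <<'E'
from h import *
s=arm.read_state();d=arm.get_image("wrist")
c,e,r,st=knobfind(d,s,(349,164));print(c,e,r,st)
p=ray(d,s,*c,70);print("knob wrist",p)
g=d["img"].astype(int)
# ball: dark blob near 440,132
m=(g.max(2)<50).astype(np.uint8);m[:, :428]=0;m[:115]=0;m[150:]=0;m[:,460:]=0
n,l,st,cc=cv2.connectedComponentsWithStats(m);k=1+np.argmax(st[1:,4]);print(cc[k],st[k])
b=ray(d,s,*cc[k],67.6);print("ball",b)
v=(b-p)[:2];print(np.hypot(*v),"yaw",np.arctan2(v[1],v[0])-np.arctan2(-88,-7.1))
# top cam
t=arm.get_image("top");c,e,r,st=knobfind(t,s,(322,230));print(c,e,r,st,"knob top",ray(t,s,*c,70))
# ring mark
im=cv2.resize(d["img"][60:210,200:400],None,fx=4,fy=4,interpolation=cv2.INTER_CUBIC);cv2.imwrite("pics/w1z.png",im[:,:,::-1])
E
```

```text
[349.42431762 164.44416873] (349.10650634765625, 164.3165740966797) 11.717652320861816 [339 154  22  23 403]
knob wrist [499.44699705 -86.50722813  70.        ]
[440.74879227 133.53623188] [432 125  19  18 207]
ball [ 490.17080128 -174.09854317   67.6       ]
88.08113463229378 yaw -0.025002439185748626
[330.30487805 202.35365854] (329.3928527832031, 201.2142791748047) 9.04682445526123 [322 196  17  14  82] knob top [ 554.99786495 -101.73283075   70.        ]
```

View pics/w1z.png

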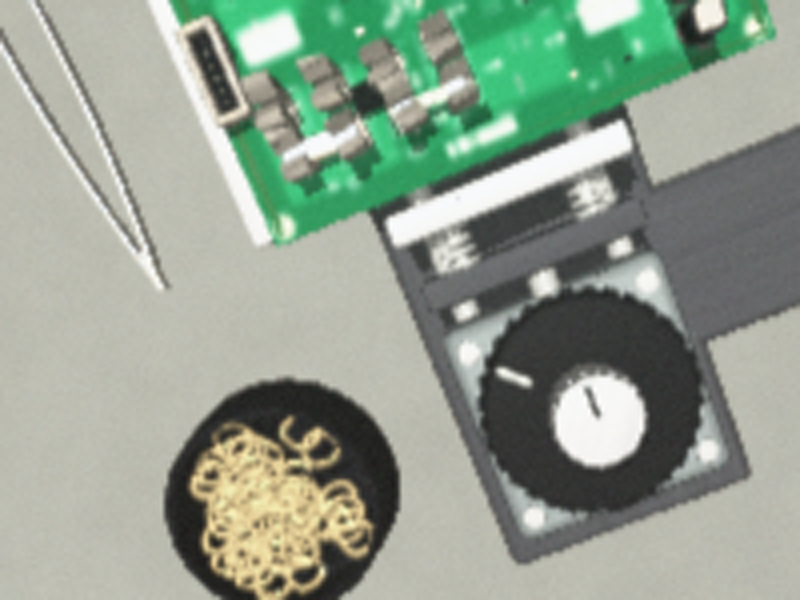

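Run:
```python
from h import *
s=arm.read_state();d=arm.get_image("wrist")
f=lambda a,b,h:ray(d,s,200+a/4,60+b/4,h)
a,b=f(397,247,40),f(634,155,40);v=(b-a)[:2];print("jaw",a,b,np.hypot(*v),np.arctan2(v[1],v[0])+np.pi/2)
a,b=f(515,560,8),f(748,475,8);v=(b-a)[:2];print("base",np.hypot(*v),np.arctan2(v[1],v[0])+np.pi/2)
a,b=f(280,243,29),f(775,33,29);v=(b-a)[:2];print("board",np.hypot(*v),np.arctan2(v[1],v[0])+np.pi/2)
R=Ro.from_quat(s["ee_rot"]).as_matrix();print(R.round(4))
p=np.array([499.4,-86.5])-s["position"][:2];print("to knob tool",p@R[:2,:2])
# top camera knob
t=arm.get_image("top");im=cv2.resize(t["img"][180:260,280:400],None,fx=6,fy=6,interpolation=cv2.INTER_CUBIC);cv2.imwrite("pics/t1.png",im[:,:,::-1])
```

```text
jaw [554.43017747 -57.22471287  40.        ] [ 549.91750863 -119.47246653   40.        ] 62.41111291766597 -0.07236868593739865
base 72.05993122938393 -0.06547261380310543
board 134.23589695072556 -0.046656546697383394
[[-4.174e-01 -9.087e-01  1.700e-03]
 [-9.087e-01  4.174e-01  4.000e-04]
 [-1.000e-03 -1.400e-03 -1.000e+00]]
to knob tool [ 27.30158694 -21.91334983]
```

View pics/t1.png

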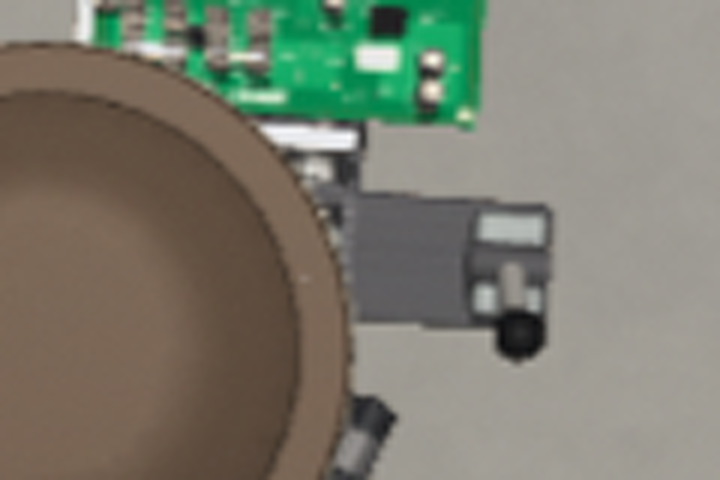

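```bash
python3 -m jog '[{"hand":45,"dx":10,"dy":-8,"dz":35,"rx":0,"ry":0,"rz":0},{"hand":45,"dx":10,"dy":-8,"dz":35,"rx":0,"ry":0,"rz":0},{"hand":45,"dx":7.3,"dy":-6,"dz":33,"rx":0,"ry":0,"rz":0},{"hand":45,"dx":0,"dy":0,"dz":0,"rx":0,"ry":0,"rz":0},{"hand":45,"dx":0,"dy":0,"dz":0,"rx":0,"ry":0,"rz":0}]'
python3 - <<'E'
from h import *
s=arm.read_state();print(s["position"],s["joints"].round(2))
d=arm.get_image("wrist");cv2.imwrite("pics/w2.png",d["img"][:,:,::-1])
E
```

```text
clock: 2.7
position: [498.7, -87.1, 110.9]
ee_rot: [-0.539, 0.842, 0.0, -0.001]
contact_force: [1.0, -0.2, 0.8]
gripper_width: 44.8
[498.7382068  -87.05809321 110.90578755] [ 0.15  0.31 -0.44  0.   -0.82  0.99]
```

View pics/w2.png

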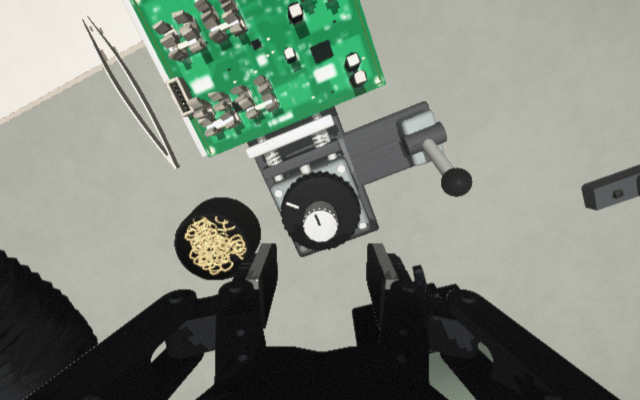

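Run:
```python
from h import *
s=arm.read_state();d=arm.get_image("wrist")
c,e,r,st=knobfind(d,s,(320,227));print(c,e,r,st)
R=Ro.from_quat(s["ee_rot"]).as_matrix()
p=ray(d,s,*e,70);print(p,"tool",(p-s["position"])@R)
p=ray(d,s,456,181,67.6);print("ball",p)
# rear jaw / front jaw edge (front jaw clamping face) and board
im=cv2.resize(d["img"][90:260,230:430],None,fx=4,fy=4,interpolation=cv2.INTER_CUBIC)[:600];cv2.imwrite("pics/w2z.png",im[:,:,::-1])
```

```text
[321.46699875 226.24408468] (321.5, 225.5) 16.80783462524414 [305 210  34  32 803]
[500.19078591 -86.90170836  70.        ] tool [ 0.1554631   0.06382912 42.62113966]
ball [ 491.38370379 -174.92873975   67.6       ]
```

```bash
python3 -m jog '[{"hand":45,"dx":0,"dy":-0.5,"dz":30,"rx":0,"ry":0,"rz":0},{"hand":45,"dx":0,"dy":0,"dz":20,"rx":0,"ry":0,"rz":0},{"hand":45,"dx":0,"dy":0,"dz":5,"rx":0,"ry":0,"rz":0},{"hand":45,"dx":0,"dy":0,"dz":0,"rx":0,"ry":0,"rz":0},{"hand":45,"dx":0,"dy":0,"dz":0,"rx":0,"ry":0,"rz":0}]'
python3 - <<'E'
from h import *
for i in range(4):
    s=arm.read_state();d=arm.get_image("wrist");print(s["position"].round(2),s["wrist_torque"].round(3),s["contact_force"].round(1))
cv2.imwrite("pics/w3.png",d["img"][:,:,::-1])
E
```

```text
clock: 3.22
position: [501.3, -87.1, 58.2]
ee_rot: [-0.54, 0.842, -0.001, 0.001]
contact_force: [-0.4, -0.3, 0.6]
gripper_width: 44.9
[501.29 -87.06  58.24] [-0.026 -0.024  0.036] [-0.4 -0.3  0.6]
[501.44 -87.09  58.4 ] [-0.028 -0.009 -0.055] [ 0.3 -0.   0.1]
[501.29 -87.16  58.32] [-0.007 -0.012 -0.036] [-0.1  0.6  0.8]
[501.04 -87.22  58.08] [0.02  0.065 0.008] [-0.4 -0.7 -0.4]
```

View pics/w3.png

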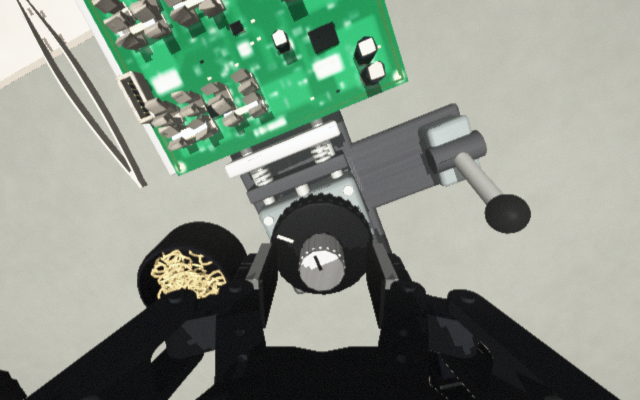

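```bash
python3 - <<'E'
from h import *
s=arm.read_state();d=arm.get_image("wrist")
c,e,r,st=knobfind(d,s,(321,265));print(c,e,r,st)
R=Ro.from_quat(s["ee_rot"]).as_matrix()
for q in(c,e):
    p=ray(d,s,*q,70);print(p,"tool",(p-s["position"])@R)
E
python3 -m jog '[{"hand":45,"dx":0,"dy":0,"dz":5,"rx":0,"ry":0,"rz":0},{"hand":45,"dx":0,"dy":0,"dz":0,"rx":0,"ry":0,"rz":0},{"hand":45,"dx":0,"dy":0,"dz":0,"rx":0,"ry":0,"rz":0}]'
```

```text
[317.74414062 257.95117188] (320.0, 259.0) 19.646982192993164 [301 247  39  23 512]
[505.92765509 -87.90169105  70.        ] tool [ -1.61295028  -4.94446702 -12.16457635]
[505.00001426 -88.63115527  70.        ] tool [ -0.56239748  -4.40691289 -12.16772519]
clock: 3.72
position: [499.5, -87.6, 51.1]
ee_rot: [-0.539, 0.842, 0.0, -0.0]
contact_force: [0.6, 0.3, 1.1]
gripper_width: 45.4
```

Run:
```python
from h import *
s=arm.read_state();d=arm.get_image("wrist");print(s["position"])
im=cv2.resize(d["img"][200:320,240:400],None,fx=5,fy=5,interpolation=cv2.INTER_CUBIC);cv2.imwrite("pics/w4.png",im[:,:,::-1])
```

```text
[499.46121621 -87.56440004  51.05647974]
```

View pics/w4.png

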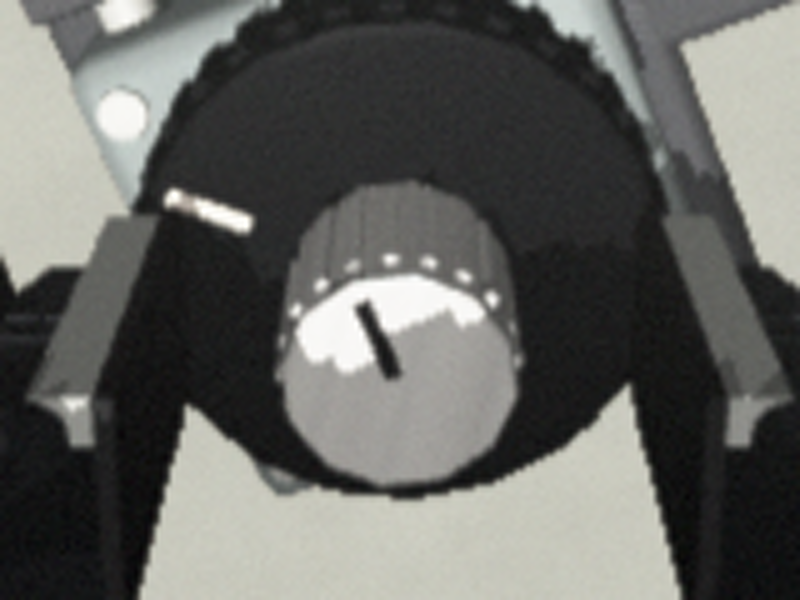

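The knob's top face is centred at about (320,276), midway between the pads. The gripper's shadow split the brightness mask, which explains the odd reading just before.

Run:
```python
from h import *
s=arm.read_state();d=arm.get_image("wrist");R=Ro.from_quat(s["ee_rot"]).as_matrix()
for q in((320,276),(319.5,276)):
    p=ray(d,s,*q,70);print(p,"tool",(p-s["position"])@R)
# ring mark base
a=ray(d,s,240+210/5,200+210/5,48);print("mark",a, np.hypot(*(a-p)[:2]))
T=d["T_tool_cam"];K=d["intrinsics"]
for z in (0,-19):
    c=np.linalg.inv(T)@np.array([0,0,z,1]);print(z,(K@c[:3]/c[2])[:2])
```

```text
[499.28123336 -86.79973726  70.        ] tool [ -0.53608663   0.59920796 -18.85952239]
[499.37531262 -86.59531069  70.        ] tool [ -0.76112243   0.59931888 -18.8595932 ]
mark [513.58196141 -71.86025586  48.        ] 20.468285489120568
0 [321.21631098 255.70153855]
-19 [321.19169043 274.97659451]
```

```bash
python3 -m jog '[{"hand":30,"dx":-0.5,"dy":0.4,"dz":0,"rx":0,"ry":0,"rz":0},{"hand":15,"dx":0,"dy":0,"dz":0,"rx":0,"ry":0,"rz":0},{"hand":15,"dx":0,"dy":0,"dz":0,"rx":0,"ry":0,"rz":0},{"hand":15,"dx":0,"dy":0,"dz":0,"rx":0,"ry":0,"rz":0},{"hand":15,"dx":0,"dy":0,"dz":0,"rx":0,"ry":0,"rz":0}]'
cat > st.py <<'E'
from h import *
import sys
A=[]
for i in range(int(sys.argv[1])):
    s=arm.read_state();A.append(np.r_[s["position"],s["contact_force"],s["wrist_torque"]]);d=arm.get_image("wrist")
R=Ro.from_quat(s["ee_rot"]).as_matrix();A=np.array(A);m=A.mean(0)
print("t",round(s["clock"],2),"pos",m[:3].round(2),"F",m[3:6].round(2),"M",m[6:].round(3),"sd Mz",A[:,8].std().round(3),"yaw",round(np.degrees(np.arctan2(R[1,0],R[0,0])),1),"w",round(s["gripper_width"],1),"j",s["joints"].round(2))
cv2.imwrite(sys.argv[2],d["img"][:,:,::-1])
E
python3 st.py 6 pics/w5.png
```

```text
clock: 4.23
position: [499.7, -86.6, 51.6]
ee_rot: [-0.539, 0.842, -0.0, 0.0]
contact_force: [-0.9, 2.5, 4.0]
gripper_width: 19.8
t 4.48 pos [499.72 -86.64  51.56] F [-1.39  3.12  4.2 ] M [0.926 0.349 0.029] sd Mz 0.039 yaw -114.7 w 19.8 j [ 0.15  0.4  -0.5  -0.   -0.67  0.99]
```

View pics/w5.png

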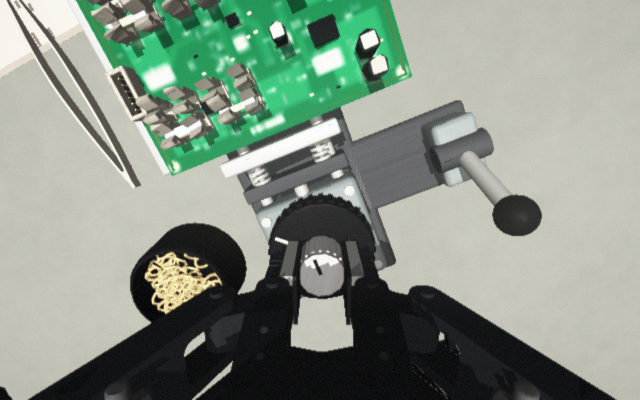

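```bash
python3 -m jog '[{"hand":15,"dx":0,"dy":0,"dz":-0.6,"rx":0,"ry":0,"rz":0},{"hand":15,"dx":0,"dy":0,"dz":0,"rx":0,"ry":0,"rz":0}]'
python3 st.py 4 pics/w6.png
```

```text
clock: 4.7
position: [499.7, -86.7, 51.6]
ee_rot: [-0.539, 0.842, 0.0, 0.0]
contact_force: [0.6, 3.8, 0.5]
gripper_width: 19.9
t 4.85 pos [499.68 -86.68  51.61] F [ 0.5   3.65 -0.39] M [ 1.241 -0.091 -0.017] sd Mz 0.016 yaw -114.7 w 19.9 j [ 0.15  0.4  -0.5  -0.   -0.67  0.99]
```

```bash
python3 -m jog '[{"hand":15,"dx":0,"dy":0,"dz":0,"rx":0,"ry":0,"rz":0.08},{"hand":15,"dx":0,"dy":0,"dz":0,"rx":0,"ry":0,"rz":0.08},{"hand":15,"dx":0,"dy":0,"dz":0,"rx":0,"ry":0,"rz":0.04},{"hand":15,"dx":0,"dy":0,"dz":0,"rx":0,"ry":0,"rz":0},{"hand":15,"dx":0,"dy":0,"dz":0,"rx":0,"ry":0,"rz":0}]'
python3 st.py 6 pics/w7.png
```

```text
clock: 5.32
position: [499.7, -86.7, 51.6]
ee_rot: [-0.453, 0.892, 0.0, 0.0]
contact_force: [2.3, 5.7, -1.6]
gripper_width: 19.6
t 5.57 pos [499.71 -86.65  51.64] F [ 1.15  5.26 -1.98] M [ 1.489 -0.277 -0.036] sd Mz 0.035 yaw -126.2 w 19.7 j [ 0.15  0.4  -0.5  -0.   -0.67  0.79]
```

View pics/w7.png

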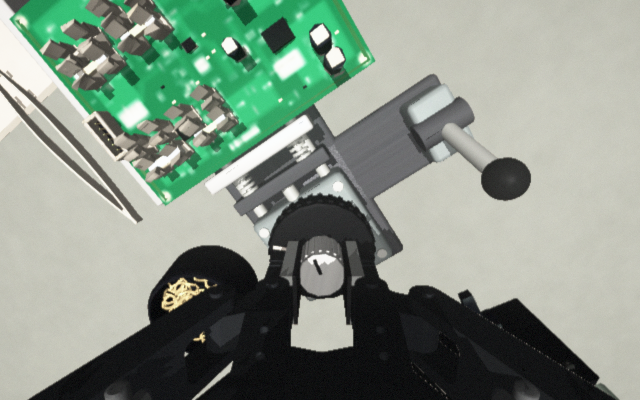

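The knob turned with the gripper: its line stays fixed in the wrist view, the jaw moved forward, and the ring mark stayed put in the world. I'll keep turning.

```bash
python3 -m jog '[{"hand":15,"dx":0,"dy":0,"dz":0,"rx":0,"ry":0,"rz":0.1},{"hand":15,"dx":0,"dy":0,"dz":0,"rx":0,"ry":0,"rz":0.1},{"hand":15,"dx":0,"dy":0,"dz":0,"rx":0,"ry":0,"rz":0.1},{"hand":15,"dx":0,"dy":0,"dz":0,"rx":0,"ry":0,"rz":0.1},{"hand":15,"dx":0,"dy":0,"dz":0,"rx":0,"ry":0,"rz":0}]'
python3 st.py 6 pics/w8.png
python3 - <<'E'
from h import *
for n in("top","scene"):
    d=arm.get_image(n)["img"]; d=d[100:280,230:430] if n=="top" else d[150:300,230:410]
    cv2.imwrite(f"pics/{n}8.png",cv2.resize(d,None,fx=3,fy=3,interpolation=cv2.INTER_CUBIC)[:,:,::-1])
E
```

```text
clock: 6.03
position: [499.8, -86.6, 51.7]
ee_rot: [-0.265, 0.964, 0.0, 0.0]
contact_force: [1.0, 5.2, -2.4]
gripper_width: 19.4
t 6.28 pos [499.79 -86.58  51.64] F [ 1.04  5.29 -2.35] M [ 1.529 -0.308 -0.058] sd Mz 0.034 yaw -149.1 w 19.6 j [ 0.15  0.4  -0.5  -0.   -0.67  0.39]
```

View pics/w8.png

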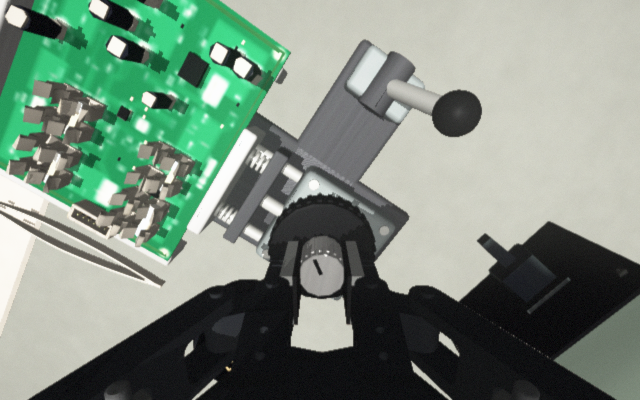

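View pics/top8.png

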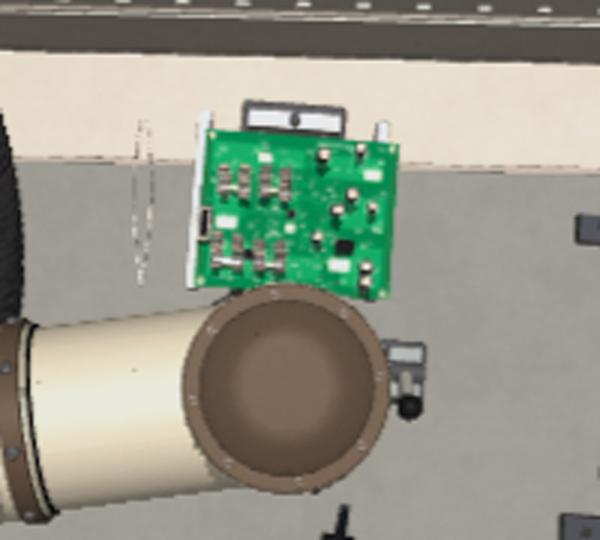

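View pics/scene8.png

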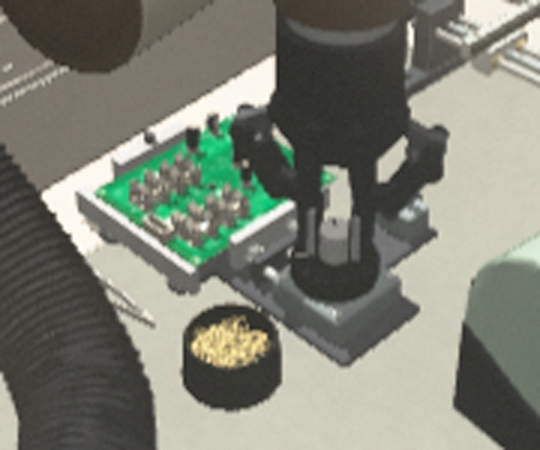

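```bash
python3 -m jog '[{"hand":15,"dx":0,"dy":0,"dz":0,"rx":0,"ry":0,"rz":0.05},{"hand":15,"dx":0,"dy":0,"dz":0,"rx":0,"ry":0,"rz":0.05},{"hand":15,"dx":0,"dy":0,"dz":0,"rx":0,"ry":0,"rz":0}]'
python3 st.py 10 pics/w9.png
python3 -m jog '[{"hand":15,"dx":0,"dy":0,"dz":0,"rx":0,"ry":0,"rz":0.05},{"hand":15,"dx":0,"dy":0,"dz":0,"rx":0,"ry":0,"rz":0.05},{"hand":15,"dx":0,"dy":0,"dz":0,"rx":0,"ry":0,"rz":0}]'
python3 st.py 10 pics/w10.png
```

```text
clock: 6.68
position: [499.8, -86.6, 51.7]
ee_rot: [-0.217, 0.976, 0.0, 0.0]
contact_force: [0.8, 5.1, -2.4]
gripper_width: 19.8
t 7.13 pos [499.82 -86.57  51.65] F [ 1.14  5.4  -2.28] M [ 1.565 -0.326 -0.06 ] sd Mz 0.026 yaw -154.8 w 20.0 j [ 0.15  0.4  -0.5  -0.   -0.67  0.29]
clock: 7.43
position: [499.8, -86.6, 51.6]
ee_rot: [-0.168, 0.986, 0.0, 0.0]
contact_force: [1.5, 5.6, -2.8]
gripper_width: 20.2
t 7.88 pos [499.83 -86.56  51.64] F [ 1.11  5.63 -2.43] M [ 1.569 -0.336 -0.035] sd Mz 0.029 yaw -160.5 w 19.6 j [ 0.15  0.4  -0.5  -0.   -0.67  0.19]
```

View pics/w10.png

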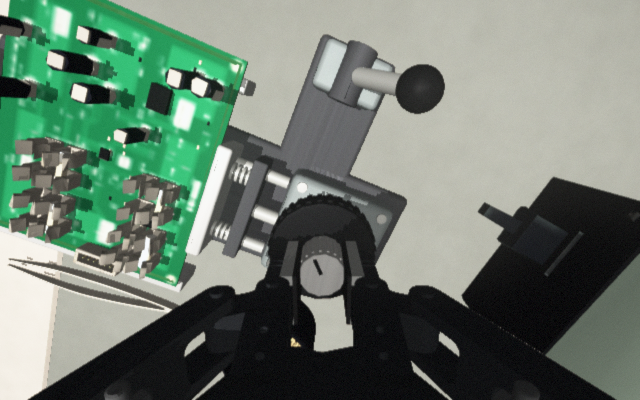

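```bash
python3 -m jog '[{"hand":15,"dx":0,"dy":0,"dz":0,"rx":0,"ry":0,"rz":0.05},{"hand":15,"dx":0,"dy":0,"dz":0,"rx":0,"ry":0,"rz":0.05},{"hand":15,"dx":0,"dy":0,"dz":0,"rx":0,"ry":0,"rz":0}]'
python3 st.py 8 pics/w11.png
python3 -m jog '[{"hand":15,"dx":0,"dy":0,"dz":0,"rx":0,"ry":0,"rz":0.05},{"hand":15,"dx":0,"dy":0,"dz":0,"rx":0,"ry":0,"rz":0.05},{"hand":15,"dx":0,"dy":0,"dz":0,"rx":0,"ry":0,"rz":0}]'
python3 st.py 8 pics/w12.png
```

```text
clock: 8.18
position: [499.9, -86.6, 51.6]
ee_rot: [-0.119, 0.993, 0.0, 0.0]
contact_force: [0.9, 5.4, -3.4]
gripper_width: 19.8
t 8.53 pos [499.87 -86.55  51.65] F [ 1.2   5.67 -2.54] M [ 1.583 -0.335 -0.06 ] sd Mz 0.018 yaw -166.3 w 19.6 j [ 0.15  0.4  -0.5  -0.   -0.67  0.09]
clock: 8.83
position: [499.9, -86.5, 51.7]
ee_rot: [-0.069, 0.998, 0.0, 0.0]
contact_force: [1.8, 5.2, -2.2]
gripper_width: 19.4
t 9.18 pos [499.89 -86.55  51.65] F [ 1.2   5.22 -2.33] M [ 1.581 -0.378 -0.037] sd Mz 0.029 yaw -172.0 w 19.8 j [ 0.15  0.4  -0.5  -0.   -0.67 -0.01]
```

View pics/w12.png

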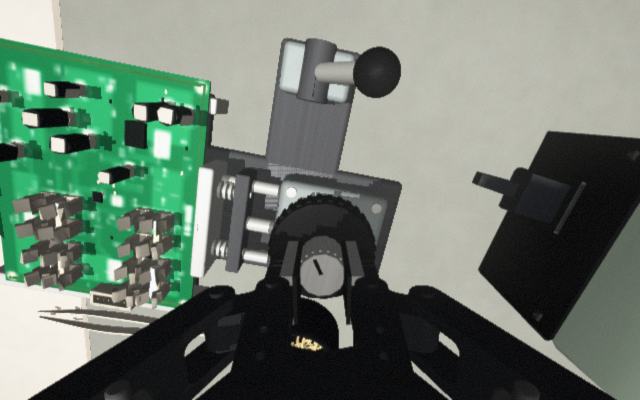

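```bash
python3 -m jog '[{"hand":15,"dx":0,"dy":0,"dz":0,"rx":0,"ry":0,"rz":0.05},{"hand":15,"dx":0,"dy":0,"dz":0,"rx":0,"ry":0,"rz":0.05},{"hand":15,"dx":0,"dy":0,"dz":0,"rx":0,"ry":0,"rz":0}]'
python3 st.py 8 pics/w13.png
python3 -m jog '[{"hand":15,"dx":0,"dy":0,"dz":0,"rx":0,"ry":0,"rz":0.05},{"hand":15,"dx":0,"dy":0,"dz":0,"rx":0,"ry":0,"rz":0.05},{"hand":15,"dx":0,"dy":0,"dz":0,"rx":0,"ry":0,"rz":0}]'
python3 st.py 8 pics/w14.png;  python3 - <<'E'
from h import *
d=arm.get_image("top")["img"][110:220,270:400]
cv2.imwrite(f"pics/top14.png",cv2.resize(d,None,fx=5,fy=5,interpolation=cv2.INTER_CUBIC)[:,:,::-1])
E
```

```text
clock: 9.48
position: [499.9, -86.5, 51.6]
ee_rot: [-0.019, 1.0, 0.0, 0.0]
contact_force: [1.1, 4.8, -2.6]
gripper_width: 19.8
t 9.83 pos [499.92 -86.55  51.65] F [ 1.18  5.19 -2.45] M [ 1.58  -0.364  0.012] sd Mz 0.028 yaw -177.7 w 19.8 j [ 0.15  0.4  -0.5  -0.   -0.67 -0.11]
clock: 10.13
position: [499.9, -86.5, 51.6]
ee_rot: [0.031, 1.0, 0.0, 0.0]
contact_force: [0.9, 4.7, -2.8]
gripper_width: 19.7
t 10.48 pos [499.94 -86.54  51.65] F [ 1.43  5.35 -2.37] M [ 1.577 -0.379  0.038] sd Mz 0.022 yaw 176.6 w 19.6 j [ 0.15  0.4  -0.5  -0.   -0.67 -0.21]
```

View pics/w14.png

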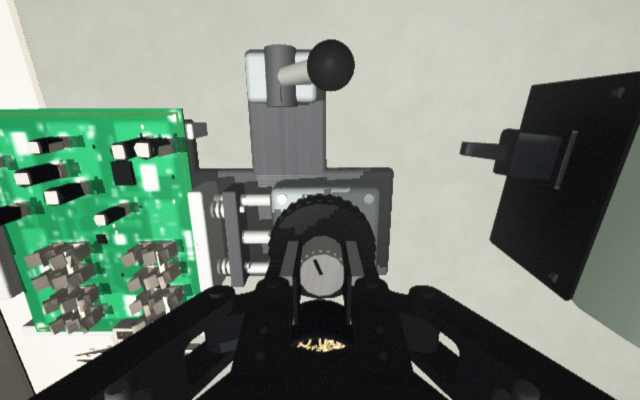

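View pics/top14.png

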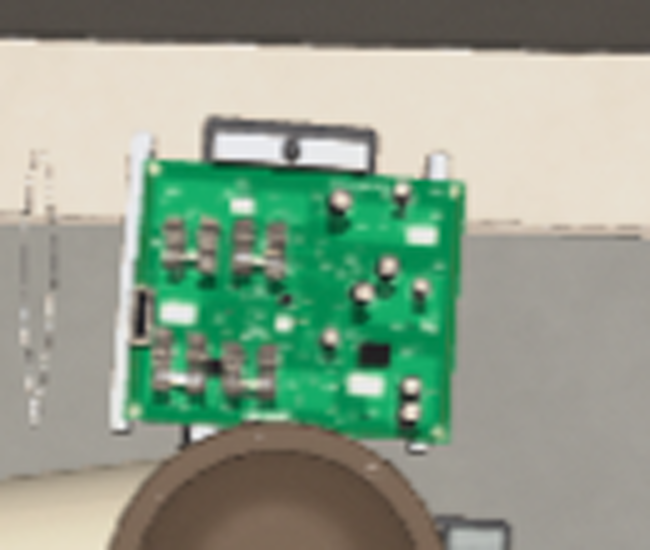

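Torque has started to rise over the last two steps. I'll check the spring gap between jaw and carriage across the pictures before turning any further.

Run:
```python
import cv2,numpy as np
rows=[]
# yaw at each; rotate about knob px so that clamp axis is common
yaw={8:-149.1,10:-160.5,11:-166.3,12:-172.0,13:-177.7,14:-183.4}
for k in yaw:
    im=cv2.imread(f"pics/w{k}.png")
    a=yaw[k]+183.4
    M=cv2.getRotationMatrix2D((321,258),-a,3.0)
    M2=cv2.getRotationMatrix2D((321,258),a,3.0)
    M[:,2]+=np.array([390-321,210-258]);M2[:,2]+=np.array([390-321,210-258])
    o=cv2.warpAffine(im,M,(400,190),flags=cv2.INTER_CUBIC);cv2.putText(o,str(k),(5,15),0,.5,(0,0,255))
    rows.append(o)
cv2.imwrite("pics/cmp.png",np.vstack([np.hstack(rows[i:i+2]) for i in(0,2,4)]))
```

```text
(no output)
```

View pics/cmp.png

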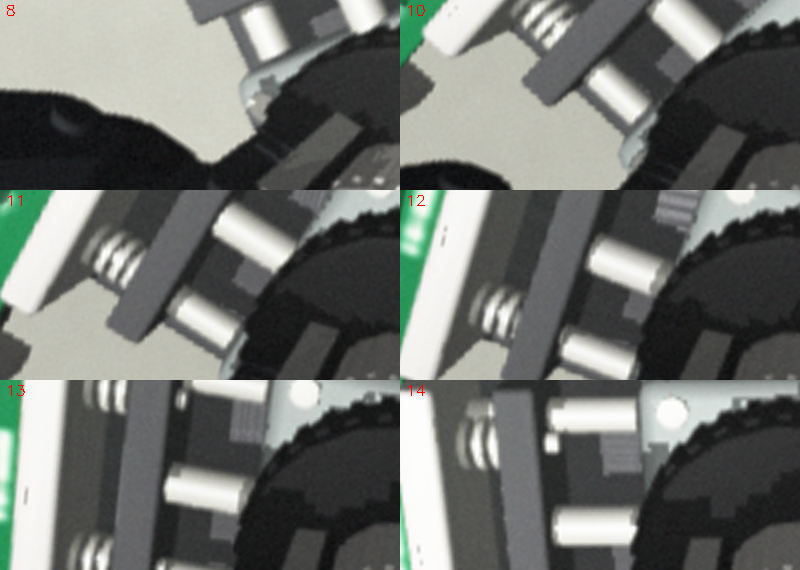

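```bash
cat > jaw.py <<'E'
from h import *
import sys
def prof(imf,yawdeg,pos,cy,T,K,psi=-0.066,kn=(499.6,-86.7)):
    im=cv2.cvtColor(cv2.imread(imf),cv2.COLOR_BGR2GRAY).astype(np.float32)
    y=np.radians(yawdeg);tx=np.array([np.cos(y),np.sin(y),0]);tz=np.array([0,0,-1.]);R=np.stack([tx,np.cross(tz,tx),tz],1)
    xs=np.arange(45,85,.25);acc=0
    for dy in np.arange(-4,4.1,1):
        P=np.array([[kn[0]+np.cos(psi)*x-np.sin(psi)*(cy+dy),kn[1]+np.sin(psi)*x+np.cos(psi)*(cy+dy),40] for x in xs])
        C=((P-pos)@R-T[:3,3])@T[:3,:3];uv=C@K.T;uv=(uv[:,:2]/uv[:,2:]).astype(np.float32)
        acc=acc+cv2.remap(im,uv[None,:,0],uv[None,:,1],cv2.INTER_LINEAR)[0]
    return xs,acc/9,uv
if __name__=="__main__":
    d=arm.get_image("wrist");T=d["T_tool_cam"];K=d["intrinsics"]
    Y={3:(-114.7,58.2,0),5:(-114.7,51.6,0),7:(-126.2,51.6,.2),8:(-149.1,51.6,.6),9:(-154.8,51.6,.7),10:(-160.5,51.6,.8),11:(-166.3,51.6,.9),12:(-172.,51.6,1.),13:(-177.7,51.6,1.1),14:(-183.4,51.6,1.2),15:(-189.1,51.6,1.3),16:(-194.9,51.6,1.4)}
    import os
    for k,(y,z,th) in Y.items():
        if not os.path.exists(f"pics/w{k}.png"):continue
        o=[]
        for cy in(-22,-12,12):
            x,a,_=prof(f"pics/w{k}.png",y,np.array([499.75,-86.6,z]),cy,T,K)
            m=a>165;i=np.argmax(m);g=np.gradient(cv2.GaussianBlur(a[None],(0,0),1.5)[0])
            o.append((float(x[np.argmax(g)])))
        print(k,th,"back edge x per cy",o,"minus 53.5+10th:",(np.array(o)-53.5-10*th).round(1))
E
python3 jaw.py
```

```text
3 0 back edge x per cy [52.5, 52.25, 52.0] minus 53.5+10th: [-1.  -1.2 -1.5]
5 0 back edge x per cy [54.0, 53.5, 53.25] minus 53.5+10th: [ 0.5  0.  -0.2]
7 0.2 back edge x per cy [55.75, 55.25, 55.25] minus 53.5+10th: [ 0.2 -0.2 -0.2]
8 0.6 back edge x per cy [58.75, 58.75, 58.5] minus 53.5+10th: [-0.8 -0.8 -1. ]
9 0.7 back edge x per cy [59.75, 59.5, 59.0] minus 53.5+10th: [-0.8 -1.  -1.5]
10 0.8 back edge x per cy [60.5, 60.5, 60.0] minus 53.5+10th: [-1.  -1.  -1.5]
11 0.9 back edge x per cy [61.25, 61.25, 60.75] minus 53.5+10th: [-1.2 -1.2 -1.8]
12 1.0 back edge x per cy [61.25, 61.25, 60.75] minus 53.5+10th: [-2.2 -2.2 -2.8]
13 1.1 back edge x per cy [61.25, 61.25, 60.75] minus 53.5+10th: [-3.2 -3.2 -3.8]
14 1.2 back edge x per cy [61.25, 61.0, 60.75] minus 53.5+10th: [-4.2 -4.5 -4.8]
```

The jaw's back face has stood still at about 61.25 mm since roughly 0.9 rad while the knob went on to 1.2 rad. That makes the spring compression about 3 mm, or about 9 N, and the torque rise of about 0.09 Nm agrees. It's tight, so I'll release and lift.

```bash
python3 -m jog '[{"hand":28,"dx":0,"dy":0,"dz":0,"rx":0,"ry":0,"rz":0},{"hand":42,"dx":0,"dy":0,"dz":0,"rx":0,"ry":0,"rz":0},{"hand":42,"dx":0,"dy":0,"dz":0,"rx":0,"ry":0,"rz":0},{"hand":42,"dx":0,"dy":0,"dz":0,"rx":0,"ry":0,"rz":0},{"hand":42,"dx":0,"dy":0,"dz":0,"rx":0,"ry":0,"rz":0}]'
python3 st.py 5 pics/w20.png
```

```text
clock: 11.05
position: [499.4, -87.2, 52.0]
ee_rot: [0.031, 1.0, -0.0, -0.0]
contact_force: [-0.5, -0.1, 0.4]
gripper_width: 41.9
t 11.25 pos [499.48 -87.11  51.99] F [0.12 0.19 0.03] M [-0.004 -0.012  0.012] sd Mz 0.035 yaw 176.5 w 42.3 j [ 0.15  0.4  -0.5   0.   -0.67 -0.21]
```

View pics/w20.png

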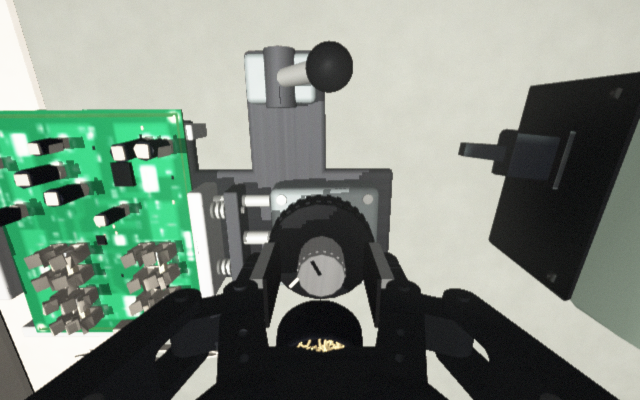

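```bash
python3 -m jog '[{"hand":42,"dx":0,"dy":0,"dz":-35,"rx":0,"ry":0,"rz":0},{"hand":20,"dx":0,"dy":0,"dz":-40,"rx":0,"ry":0,"rz":0},{"hand":0,"dx":0,"dy":0,"dz":-30,"rx":0,"ry":0,"rz":0},{"hand":0,"dx":0,"dy":0,"dz":0,"rx":0,"ry":0,"rz":0},{"hand":0,"dx":0,"dy":0,"dz":0,"rx":0,"ry":0,"rz":0}]'
python3 st.py 4 pics/w21.png
python3 - <<'E'
from h import *
for n in("top","scene","wrist"):
    d,W=cloud(n)
    m=(W[...,2]>60)&(W[...,2]<165)&(W[...,0]>300)&(W[...,0]<440)&(W[...,1]<-20)&(W[...,1]>-260)
    for z in range(60,165,20):
        k=m&(W[...,2]>z)&(W[...,2]<z+20)
        if k.sum()>3:
            Q=W[k];print(n,z,k.sum(),"xmax",np.percentile(Q[:,0],98).round(),"y",np.percentile(Q[:,1],[2,98]).round(),"y of xmax",Q[np.argmax(Q[:,0])].round())
E
```

```text
clock: 11.72
position: [500.6, -86.7, 158.9]
ee_rot: [0.031, 1.0, 0.0, 0.002]
contact_force: [-0.8, 0.8, -0.6]
gripper_width: 0.4
t 11.87 pos [499.31 -86.79 157.  ] F [-0.11  0.23 -0.09] M [-0.027  0.04  -0.007] sd Mz 0.044 yaw 176.5 w 0.0 j [ 0.15  0.26 -0.39 -0.   -0.93 -0.21]
top 60 100 xmax 390.0 y [-161.  -61.] y of xmax [390. -74.  65.]
top 80 119 xmax 388.0 y [-160.  -58.] y of xmax [389. -68.  86.]
top 100 282 xmax 386.0 y [-160.  -64.] y of xmax [387. -68. 102.]
top 120 648 xmax 378.0 y [-158.  -57.] y of xmax [381. -70. 121.]
top 140 1863 xmax 360.0 y [-154.  -59.] y of xmax [367. -71. 141.]
scene 60 362 xmax 385.0 y [-68. -53.] y of xmax [388. -69.  72.]
scene 80 382 xmax 385.0 y [-68. -53.] y of xmax [387. -70.  97.]
scene 100 393 xmax 382.0 y [-67. -53.] y of xmax [386. -70. 102.]
scene 120 479 xmax 373.0 y [-139.  -53.] y of xmax [378. -68. 122.]
scene 140 1522 xmax 357.0 y [-153.  -57.] y of xmax [364. -66. 141.]
wrist 60 2025 xmax 388.0 y [-164.  -71.] y of xmax [390. -75.  63.]
wrist 80 2678 xmax 387.0 y [-163.  -72.] y of xmax [387. -71.  90.]
wrist 100 5029 xmax 384.0 y [-163.  -72.] y of xmax [386. -71. 101.]
wrist 120 9972 xmax 376.0 y [-161.  -69.] y of xmax [380. -71. 120.]
wrist 140 9688 xmax 360.0 y [-156.  -63.] y of xmax [366. -70. 140.]
```

View pics/w21.png

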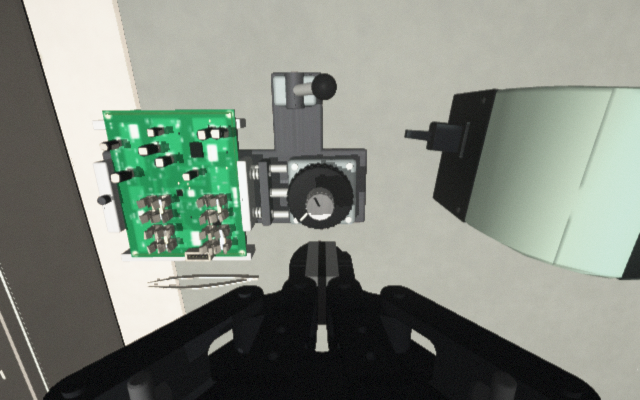

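```bash
python3 - <<'E'
import cv2,numpy as np
L=[cv2.resize(cv2.imread(f"pics/w{k}.png")[180:290,180:330],None,fx=5,fy=5,interpolation=cv2.INTER_CUBIC)[:,:] for k in (14,20)]
o=np.vstack([l[:290] for l in L]);cv2.imwrite("pics/cmp2.png",o)
a,b=[cv2.imread(f"pics/w{k}.png",0).astype(float)[222:232,195:270].mean(0).round().astype(int) for k in(14,20)]
print(a);print(b)
E
python3 - <<'E'
from h import *
s=arm.read_state();d=arm.get_image("wrist")
im=cv2.resize(d["img"][140:240,230:380],None,fx=5,fy=5,interpolation=cv2.INTER_CUBIC);cv2.imwrite("pics/w21z.png",im[:,:,::-1])
E
```

```text
[251 252 252 252 252 251 252 251 248 230 185 120  88  85  83  84  86  85
  84  85  86  85  85  84  84  85  76  67  64  67  92 113 117 116 116 117
 116 116 117 116 117 115 104  77  47  41  42  45  51  52  56  57  63  72
  74  74  75  74  74  74  74  74  74  74  74  74  73  74  76  74  75  75
  75  75  73]
[253 253 253 253 253 253 253 252 247 224 167 109  90  89  90  92  91  91
  91  90  91  90  91  90  91  89  76  69  69  68  70  83 118 125 123 124
 123 123 124 122 123 124 123 116  94  59  46  44  46  49  49  51  52  57
  71  73  73  74  74  73  74  73  73  74  74  73  75  73  74  74  73  74
  73  73  72]
```

View pics/cmp2.png

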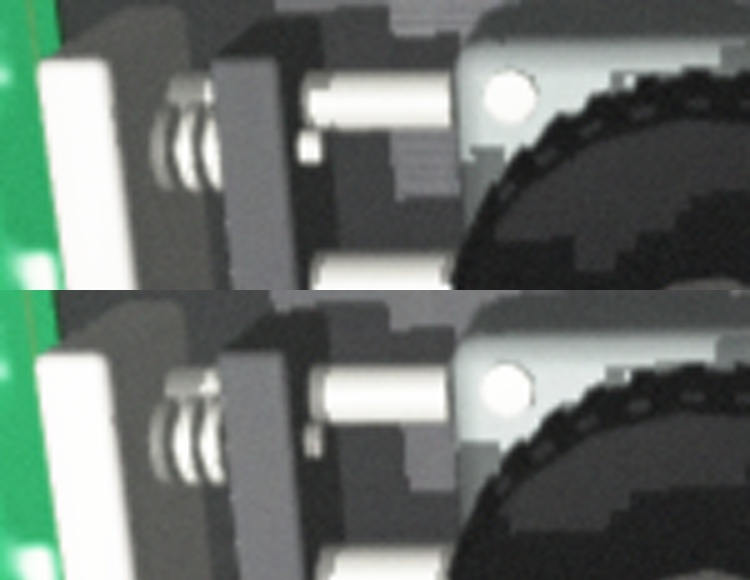

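View pics/w21z.png

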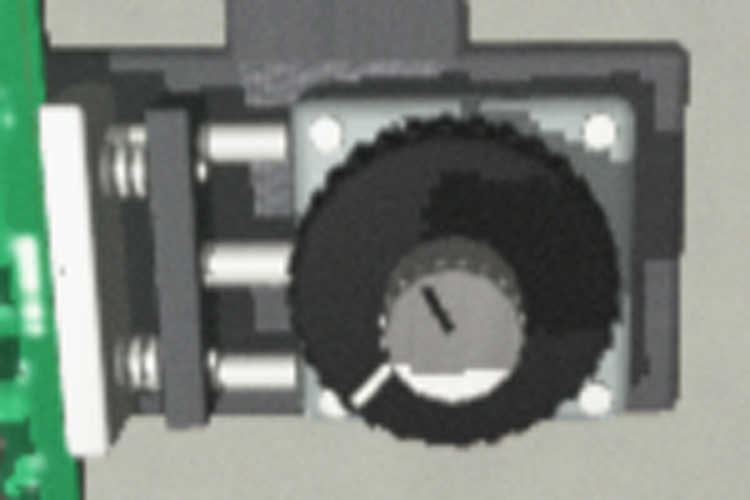

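On release the carriage eased back about 1 mm (9 N down to about 6 N), as specified. I'll check the ring mark against its start position and then work out the lever moves.

Run:
```python
from h import *
s=arm.read_state();d=arm.get_image("wrist")
print("mark now",ray(d,s,230+372/5,140+385/5,48),"knob now",ray(d,s,230+453/5,140+335/5,70))
s0=dict(s);s0["position"]=np.array([490.39,-54.15,213.4]);s0["ee_rot"]=np.array([-.538,.843,0,-.001])
print("mark0",ray(d,s0,200+513/4,60+377/4,48),"knob0",ray(d,s0,349.3,164.4,70))
print("ball",ray(d,s,324,87,67.6))
R=Ro.from_quat(s["ee_rot"]).as_matrix();print(R.round(3),s["position"])
psi=-.066;B=np.array([499.6,-86.8]);c=lambda x,y:B+[np.cos(psi)*x-np.sin(psi)*y,np.sin(psi)*x+np.cos(psi)*y]
for x in(-42,23,26):
    w=c(x,-88);print(x,w,"from now tool",(w-s["position"][:2])@R[:2,:2])
```

```text
mark now [513.53932228 -71.14597559  48.        ] knob now [498.60778653 -86.31302375  70.        ]
mark0 [513.36988308 -73.69564447  48.        ] knob0 [499.49576773 -88.46310013  70.        ]
ball [ 490.86600676 -173.86912295   67.6       ]
[[-0.998  0.061 -0.002]
 [ 0.061  0.998 -0.   ]
 [ 0.002 -0.    -1.   ]] [499.16710557 -86.93688944 155.9872418 ]
-42 [ 451.88765849 -171.8384176 ] from now tool [ 42.01126448 -87.62793651]
23 [ 516.74613987 -176.12530374] from now tool [-22.98781106 -87.94973633]
26 [ 519.73960824 -176.32316002] from now tool [-25.98776839 -87.96458863]
```

```bash
python3 -m jog '[{"hand":0,"dx":16,"dy":-36,"dz":0,"rx":0,"ry":0,"rz":0},{"hand":0,"dx":16,"dy":-36,"dz":0,"rx":0,"ry":0,"rz":0},{"hand":0,"dx":10,"dy":-16,"dz":20,"rx":0,"ry":0,"rz":0},{"hand":0,"dx":0,"dy":0,"dz":20,"rx":0,"ry":0,"rz":0},{"hand":0,"dx":0,"dy":0,"dz":0,"rx":0,"ry":0,"rz":0}]'
python3 st.py 3 pics/w22.png
```

```text
clock: 12.58
position: [448.8, -172.7, 113.6]
ee_rot: [0.032, 0.999, 0.001, -0.004]
contact_force: [-0.1, 0.5, 0.2]
gripper_width: 0.1
t 12.68 pos [ 450.61 -172.49  115.27] F [0.1  0.18 0.12] M [ 0.013  0.018 -0.008] sd Mz 0.008 yaw 176.5 w 0.0 j [-0.03  0.27 -0.49  0.   -0.81 -0.03]
```

View pics/w22.png

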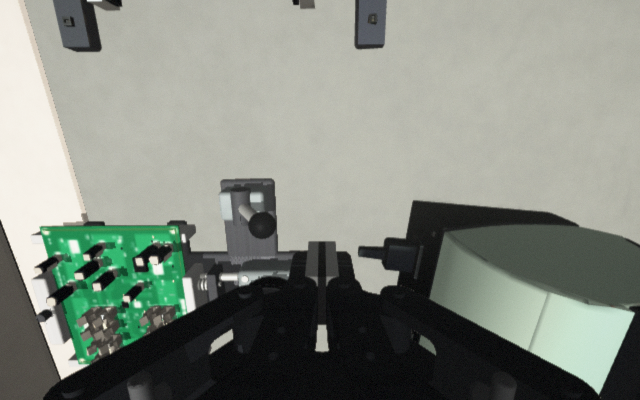

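```bash
python3 -m jog '[{"hand":0,"dx":0,"dy":0,"dz":25,"rx":0,"ry":0,"rz":0},{"hand":0,"dx":0,"dy":0,"dz":20,"rx":0,"ry":0,"rz":0},{"hand":0,"dx":0,"dy":0,"dz":8,"rx":0,"ry":0,"rz":0},{"hand":0,"dx":0,"dy":0,"dz":0,"rx":0,"ry":0,"rz":0},{"hand":0,"dx":0,"dy":0,"dz":0,"rx":0,"ry":0,"rz":0}]'
python3 st.py 3 pics/w23.png;python3 - <<'E'
from h import *
s=arm.read_state();d=arm.get_image("wrist");R=Ro.from_quat(s["ee_rot"]).as_matrix()
E
```

```text
clock: 13.15
position: [453.3, -171.9, 64.7]
ee_rot: [0.03, 1.0, -0.0, 0.001]
contact_force: [0.6, -0.8, -0.0]
gripper_width: 0.2
t 13.25 pos [ 453.55 -172.     65.02] F [ 0.03 -0.16  0.06] M [-0.011  0.014 -0.025] sd Mz 0.013 yaw 176.6 w -0.2 j [-0.03  0.35 -0.55  0.   -0.67 -0.03]
```

View pics/w23.png

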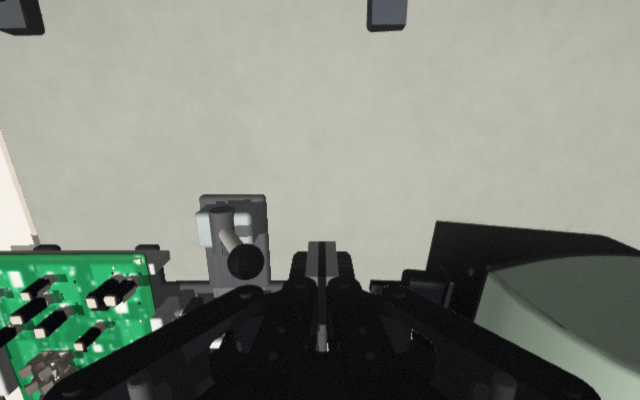

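```bash
python3 -m jog '[{"hand":0,"dx":-5,"dy":0,"dz":4,"rx":0,"ry":0,"rz":0},{"hand":0,"dx":-8,"dy":0.5,"dz":0,"rx":0,"ry":0,"rz":0},{"hand":0,"dx":-8,"dy":0,"dz":0,"rx":0,"ry":0,"rz":0},{"hand":0,"dx":-8,"dy":0,"dz":0,"rx":0,"ry":0,"rz":0},{"hand":0,"dx":-8,"dy":0,"dz":0,"rx":0,"ry":0,"rz":0}]'
python3 st.py 3 pics/w24.png
python3 -m jog '[{"hand":0,"dx":-6,"dy":0,"dz":0,"rx":0,"ry":0,"rz":0},{"hand":0,"dx":-6,"dy":0,"dz":0,"rx":0,"ry":0,"rz":0},{"hand":0,"dx":-5,"dy":0,"dz":0,"rx":0,"ry":0,"rz":0},{"hand":0,"dx":-1,"dy":0,"dz":0,"rx":0,"ry":0,"rz":0},{"hand":0,"dx":0,"dy":0,"dz":0,"rx":0,"ry":0,"rz":0}]'
python3 st.py 3 pics/w25.png
```

```text
clock: 13.77
position: [488.8, -174.0, 59.8]
ee_rot: [0.031, 1.0, 0.0, -0.001]
contact_force: [-3.2, 0.0, 2.8]
gripper_width: 0.2
t 13.87 pos [ 490.53 -174.1    59.89] F [-0.78 -0.22  1.21] M [ 0.017  0.298 -0.003] sd Mz 0.019 yaw 176.5 w 0.2 j [-0.03  0.41 -0.46  0.   -0.7  -0.03]
clock: 14.33
position: [507.8, -175.0, 59.7]
ee_rot: [0.03, 1.0, 0.0, 0.0]
contact_force: [-0.3, -0.0, 0.5]
gripper_width: -0.1
t 14.43 pos [ 507.82 -175.     59.84] F [ 0.16  0.21 -0.22] M [0.026 0.098 0.   ] sd Mz 0.018 yaw 176.5 w 0.1 j [-0.03  0.43 -0.42  0.   -0.72 -0.03]
```

View pics/w25.png

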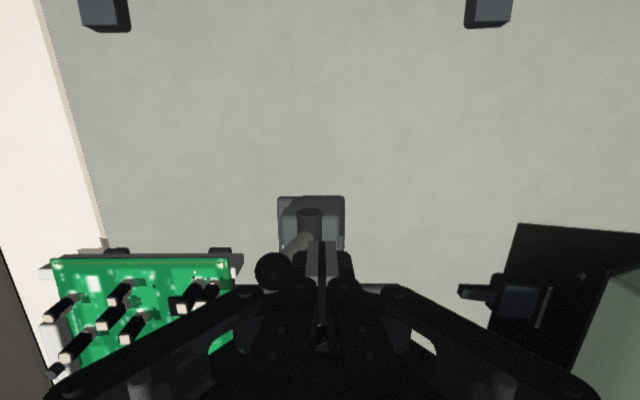

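The lever has gone past upright and now leans away, with the ball at (272,271). I'll push on gently until I feel the stop.

```bash
python3 -m jog '[{"hand":0,"dx":-3,"dy":0,"dz":0,"rx":0,"ry":0,"rz":0},{"hand":0,"dx":-3,"dy":0,"dz":0,"rx":0,"ry":0,"rz":0},{"hand":0,"dx":-2,"dy":0,"dz":0,"rx":0,"ry":0,"rz":0}]'
python3 -m jog '[{"hand":0,"dx":-2,"dy":0,"dz":0,"rx":0,"ry":0,"rz":0},{"hand":0,"dx":0,"dy":0,"dz":0,"rx":0,"ry":0,"rz":0}]'
```

```text
clock: 14.73
position: [514.5, -175.4, 59.5]
ee_rot: [0.031, 1.0, 0.0, -0.001]
contact_force: [-2.1, 0.4, -1.8]
gripper_width: -0.3
clock: 14.9
position: [517.3, -175.7, 59.7]
ee_rot: [0.03, 1.0, -0.0, -0.0]
contact_force: [-1.9, 0.7, -0.4]
gripper_width: -0.1
```

```bash
python3 -m jog '[{"hand":0,"dx":-2,"dy":0,"dz":0,"rx":0,"ry":0,"rz":0},{"hand":0,"dx":0,"dy":0,"dz":0,"rx":0,"ry":0,"rz":0}]'; python3 -m jog '[{"hand":0,"dx":-2,"dy":0,"dz":0,"rx":0,"ry":0,"rz":0},{"hand":0,"dx":0,"dy":0,"dz":0,"rx":0,"ry":0,"rz":0}]'
python3 st.py 3 pics/w26.png
```

```text
clock: 15.07
position: [519.5, -175.8, 59.9]
ee_rot: [0.03, 1.0, -0.0, 0.0]
contact_force: [-2.3, -0.6, -1.0]
gripper_width: 0.3
clock: 15.23
position: [521.0, -175.8, 59.9]
ee_rot: [0.031, 1.0, 0.0, -0.0]
contact_force: [-3.2, -0.6, -0.1]
gripper_width: -0.0
t 15.33 pos [ 521.   -175.86   59.92] F [-2.56 -0.23 -0.02] M [ 0.072  0.787 -0.014] sd Mz 0.014 yaw 176.5 w -0.2 j [-0.03  0.45 -0.39 -0.   -0.74 -0.03]
```

View pics/w26.png

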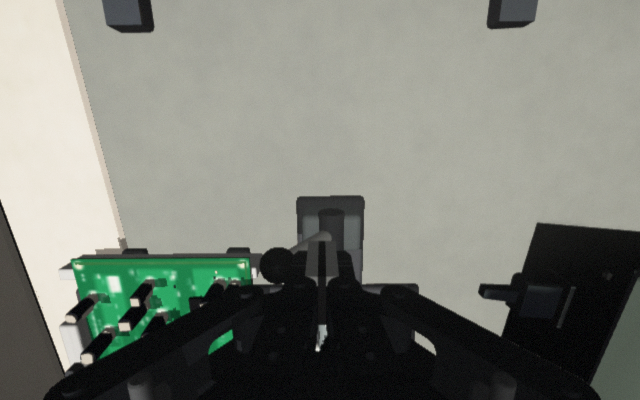

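```bash
python3 -m jog '[{"hand":0,"dx":-1.5,"dy":0,"dz":0,"rx":0,"ry":0,"rz":0},{"hand":0,"dx":0,"dy":0,"dz":0,"rx":0,"ry":0,"rz":0}]'; python3 -m jog '[{"hand":0,"dx":-1.5,"dy":0,"dz":0,"rx":0,"ry":0,"rz":0},{"hand":0,"dx":0,"dy":0,"dz":0,"rx":0,"ry":0,"rz":0}]'; python3 -m jog '[{"hand":0,"dx":-1.5,"dy":0,"dz":0,"rx":0,"ry":0,"rz":0},{"hand":0,"dx":0,"dy":0,"dz":0,"rx":0,"ry":0,"rz":0}]'
```

```text
clock: 15.55
position: [521.2, -175.9, 59.7]
ee_rot: [0.031, 1.0, 0.0, -0.002]
contact_force: [-5.7, 2.2, 2.6]
gripper_width: 0.1
clock: 15.72
position: [521.3, -175.9, 59.7]
ee_rot: [0.031, 1.0, 0.0, -0.003]
contact_force: [-7.7, 1.1, 4.4]
gripper_width: -0.1
clock: 15.88
position: [521.4, -175.9, 59.6]
ee_rot: [0.031, 1.0, 0.0, -0.005]
contact_force: [-10.4, 1.9, 6.9]
gripper_width: 0.2
```

At the stop: the force climbs while the position holds at 521. I'll back off, lift clear and check.

```bash
python3 -m jog '[{"hand":0,"dx":10,"dy":0,"dz":0,"rx":0,"ry":0,"rz":0},{"hand":0,"dx":20,"dy":0,"dz":-10,"rx":0,"ry":0,"rz":0},{"hand":0,"dx":10,"dy":0,"dz":-35,"rx":0,"ry":0,"rz":0},{"hand":0,"dx":0,"dy":0,"dz":-40,"rx":0,"ry":0,"rz":0},{"hand":0,"dx":0,"dy":20,"dz":-30,"rx":0,"ry":0,"rz":0}]'
python3 -m jog '[{"hand":0,"dx":0,"dy":30,"dz":-10,"rx":0,"ry":0,"rz":0},{"hand":0,"dx":0,"dy":30,"dz":0,"rx":0,"ry":0,"rz":0},{"hand":0,"dx":0,"dy":0,"dz":0,"rx":0,"ry":0,"rz":0},{"hand":0,"dx":0,"dy":0,"dz":0,"rx":0,"ry":0,"rz":0}]'
python3 st.py 3 pics/w27.png
```

```text
clock: 16.3
position: [488.8, -155.4, 178.5]
ee_rot: [0.031, 1.0, -0.001, 0.004]
contact_force: [2.2, 0.9, 0.5]
gripper_width: -0.1
clock: 16.63
position: [492.2, -92.5, 186.2]
ee_rot: [0.029, 1.0, 0.0, 0.003]
contact_force: [-0.8, -0.3, -0.3]
gripper_width: 0.3
t 16.73 pos [491.77 -93.23 185.67] F [-0.05 -0.15 -0.34] M [-0.033  0.    -0.008] sd Mz 0.009 yaw 176.5 w 0.0 j [ 0.14  0.21 -0.36  0.   -0.99 -0.2 ]
```

View pics/w27.png

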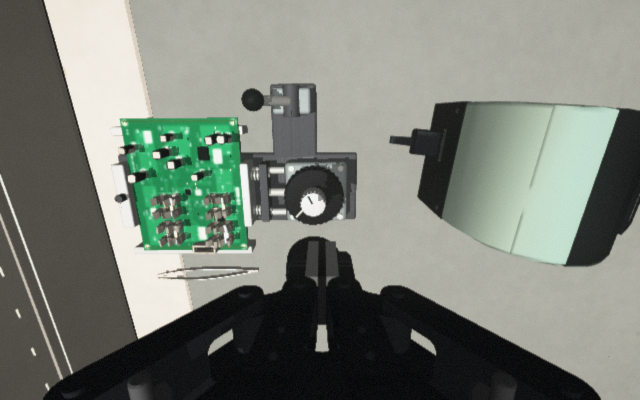

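Run:
```python
from h import *
s=arm.read_state();d=arm.get_image("wrist")
b=ray(d,s,252.5,100,67.6);k=ray(d,s,313.5,202,70);m=ray(d,s,301,213.5,48)
v=(b-k)[:2];psi=-.066;x=v[0]*np.cos(psi)+v[1]*np.sin(psi);print(b,k,"ball clamp x",x,"q",.6+np.arcsin(min(1,(x-20)/48)),"mark-knob",(m-k))
im=cv2.resize(d["img"][140:240,220:370],None,fx=5,fy=5,interpolation=cv2.INTER_CUBIC);cv2.imwrite("pics/w27z.png",im[:,:,::-1])
im=arm.get_image("scene")["img"][150:300,230:410];cv2.imwrite("pics/s27.png",cv2.resize(im,None,fx=4,fy=4)[:,:,::-1])
```

```text
[ 540.52961108 -176.70440597   67.6       ] [497.39718898 -89.30771073  70.        ] ball clamp x 48.80250888659526 q 1.2435664459826048 mark-knob [ 13.76535175  17.33412903 -22.        ]
```

View pics/w27z.png

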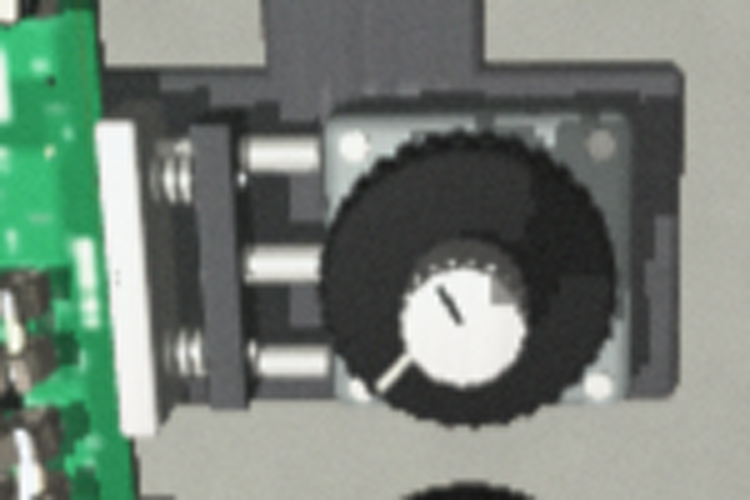

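View pics/s27.png

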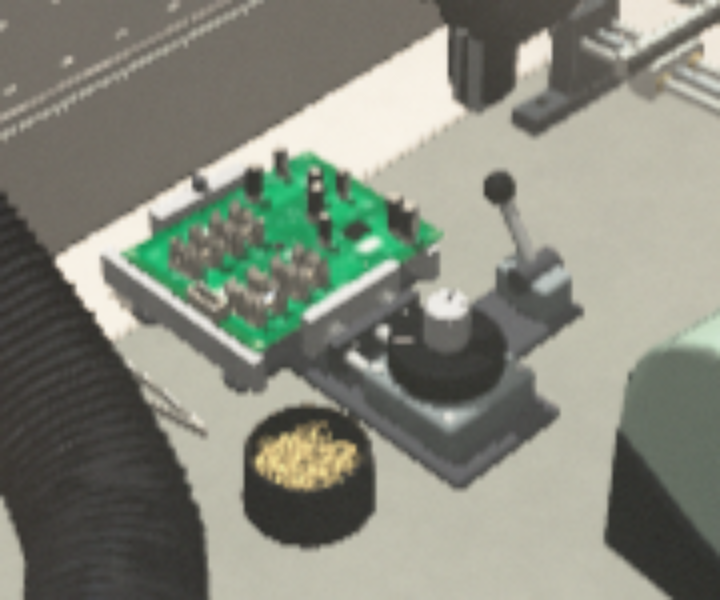

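```bash
python3 -c "
from bench import arm
print(arm.job_done())"
```

```text
the job is handed in; nothing more can be done
None
```

The board is clamped, the lock lever is fully over, and I handed the job in at about 17 s of the 61 s allowed. No verdict is reported, so the figures below come from my own measurements.

**Clamping:** I gripped only the inner knob and turned it 1.2 rad clockwise. The front jaw stopped moving at about 0.9 rad. By 1.2 rad the spring was compressed by about 3 mm, which is about 9 N. The torque rise of about 0.09 Nm agreed with that. When I let go, the carriage eased back about 1 mm, which leaves about 6 N.

**Lever:** I pushed it over with the shut fingers until I felt the stop, at about 10 N, then backed off. The last picture puts it at about 1.2 rad.

**Ring and bystanders:** The ring mark measured 1.0 mm from its start after clamping. The last check read 2.5 mm, close to the 3 mm limit. I put that down to rough pixel picking, since the mark looks unmoved in the pictures. The tip cleaner, tweezers and board look undisturbed, and the gripper is clear of everything.

**Disagreements:** The absolute torque reading had an offset of about −0.05 Nm, so I used only its change. One knob measurement was off because a shadow split the brightness mask, and I replaced it with a manual reading. When the fingers closed on the knob there was about 4 N of vertical force, which I relieved by lifting 0.6 mm before turning.

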